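# Stand a plywood panel in the glue-up jig

### The arm

A 7-joint arm with a two-finger parallel gripper is mounted at the origin on the work surface. World frame = base frame: x ahead of the robot, y to its left, z up, the work surface at z = 0. Lengths are in mm, angles in rad, forces in N, time in s.
With the tool pointing down it reaches from about 400 to 875 mm from the base axis. Payload 4.4 kg.
Tool frame: the origin (TCP) lies between the finger pads; the fingertips stand 17 mm ahead of it and the grasp point (between the pads) lies 2 mm behind it; z points along the fingers, y is the line along which they close (so a half turn about z gives the same grasp; the last joint's range is limited). The gripper opens to 85 mm and grips with 20 to 120 N. Pads are 22 mm wide; open, the fingers measure 114 mm over their backs; the gripper's body (76 mm by 85 mm) begins 54 mm behind the grasp point. The pads swing forward as they close: fully open they stand 13 mm farther back than shut.
Start: joints at [1.139, 0.628, 0.038, 1.517, -0.027, 0.996, -0.02], TCP at [232.53, -606.999, 248.313] pointing down, gripper open.
Joint ranges: [-3.06, 3.06], [-0.37, 2.12], [-1.25, 1.32], [0.18, 2.47], [-1.1, 4.24], [0.23, 1.98], [-2.94, 2.94]. Speed limits (rad/s): [2.57, 2.57, 3.14, 3.14, 3.14, 3.14, 3.14].

### API

Orientations are given as [roll, pitch, yaw] about the fixed x, y, z axes, in that order (R = Rz(yaw) Ry(pitch) Rx(roll)).
In Python, from cell import sensors, get_image, ctrl gives the robot as it stands.
- The arm moves only by the tool send_rows, never from a script. Its argument "series" is a list of rows, each a list of 3 entries, a list of its own where there are three numbers: the finger opening in mm, from 0 to 85.4, then the shift along the world's x, y, z in units of 60 mm (1.0 is 60 mm), then the turn, a rotation vector about the world's x, y, z in units of 5 degrees (1.0 is 5 degrees). A call has 1 to 8 rows; each row shifts and turns the commanded pose from where the row before left it; what a row does not reach is not made up. A row lasts 1/8 s, in which the tool goes at most 62.5 mm and 10.7 degrees, less where a joint would pass 70% of its speed; a pose out of reach is approached as far as the arm can. A call is refused whole if a number of a shift passes 1 or a number of a turn 1, either way. A call with a gripper value outside its range is refused whole. The fingers move at their own pace and stop on an object; the grip force is fixed at half the most. Time passes only in rows, so rows that do not move let the fingers close. It gives the time, the measured TCP pose, the force, the opening and the grip force at its end, in the units of the state.
- sensors.read_state(): the state, without advancing time (a new reading comes with each control period).
- get_image(name): name is "side" or "top"; returns a dict with "img" (480x640x3 uint8, red, green, blue), "depth" (480x640 float32, mm along the optical axis (not along the pixel's ray), 0 where there is no reading), "vfov" (degrees; the focal length in pixels is half the picture's height over the tangent of half this angle, whatever the lens; pixels are square), "cx", "cy" (the principal point, pixels), "world_to_cam" (4x4, takes a point from world to camera coordinates). Camera axes: x right, y down, z forward; pixel columns grow to the right and rows downward; lengths in mm; the calibration is good to about 2 mm. A picture is of the moment at which its call begins.
- ctrl.finish_job(): hands the job in; it is judged then, once.
The state is a dict: "clock": time; "qpos": joint angles; "qd": joint speeds; "tau": joint torques, N m; "eef_pos": TCP position; "tool_rot": TCP orientation; "force": force on the tool from outside, world axes, zero at the start; "torque": the same for the moment, N m; "width": finger opening in mm; "gripper_force": force on a finger pad.
Only numpy, scipy, OpenCV 4.12 (cv2) and the standard library are available. Lean on these libraries where they do the work, as an engineer would, in place of code of your own. Each camera call takes 0.05 s, during which the arm holds its last target. There are 200 camera calls.

### The job

Take the arch-topped plywood panel out of the slanted rack and stand it on its straight bottom edge, arch up, on the floor of the jig's slot, between the fixed fence and the sliding jaw and centred along their width. Then slide the jaw by its black knob until the panel is held snugly upright against the fence, and let go. Set the panel down without dropping it, and leave the square-topped panel and everything else on the bench where it is.

Things in the scene. Friction and masses are not known exactly. Their poses are not given: they have to be found in the camera images.
- arch_panel: Plain plywood panel, 10 mm thick, 80 mm wide, 120 mm tall, about 80 g; its top is a half-round arch of radius 40 mm. Origin: centre of its straight bottom edge. x: through the thickness; y: along the width; z: up to the arch. It starts in one of the rack's two bays, leaning 29 degrees from vertical with its top towards the robot.
- square_panel: Plain plywood panel of the same thickness, width and height with a square-cornered top, in the rack's other bay (centres 120 mm apart). Same axes. Not to be moved.
- rack: Fixed wooden rack, base 100 x 240 mm. Origin: on the bench, below mid-trough; y along the rack. Two bays, 90 mm wide, at y = +60 and -60 mm. Panels rest on a ledge, bottom edges 35 mm above the bench; the back board (robot side) reaches 55 mm up along a panel, the front lip 8 mm, end cheeks 30 mm: a panel's upper 65 mm is free on both faces.
- jig: Fixed glue-up jig: wooden base 185 x 110 x 12 mm (x from -135 to +50 mm) with an upright aluminium fence. Origin: on the bench. x: direction in which the jaw closes. The fence is 70 mm wide (y from -35 to +35 mm), its face at x = +18 mm, its top 57 mm above the bench. The slot floor is the base's top, z = 12 mm.
- slot (a point): Point on the jig's slot floor where the centre of the panel's bottom edge comes to lie when the panel is clamped: 5 mm in front of the fence face, mid-width (jig x = +13 mm, y = 0, z = 12 mm). Axes as the jig's.
- jaw (a joint): Travel of the sliding jaw towards the fence, m. The gap between jaw face and fence is 36 mm minus this: 0 is wide open, 0.026 is closed on the 10 mm panel, limit 0.034. It slides stiffly (about 2 N) and stays where left. The jaw face is 70 mm wide, 16 mm thick, its top 57 mm above the bench.
- jaw_knob (a point): Centre of the top of the jaw's black upright knob (18 mm diameter, 47 mm tall, top 70.5 mm above the bench, standing on a carriage whose top is 23.5 mm above the bench). The knob's axis is 70 mm behind the jaw's face and moves with it along the jig's x.
- glue_bottle: White glue bottle, 54 mm diameter, 150 mm tall; origin: centre of its underside. Bystander.
- tape_roll: Empty cardboard tape roll lying flat, 96 mm outer diameter, 24 mm high; origin: centre of its underside. Bystander.
- paint_jar: Small jar, 60 mm diameter, 70 mm tall; origin: centre of its underside. Bystander.
Not all that is in view belongs to the job. What is shaped like the jig but purple or red is not meant.

How it is judged (in metres and radians):
On the way:
1. the arch-topped panel stands on the slot floor between fence and jaw while the jaw is still open (z of arch_panel in the frame of jig below 0.018 m and x of arch_panel in the frame of jig between -0.02 and 0.02 m and y of arch_panel in the frame of jig between -0.015 and 0.015 m and value of joint jaw below 0.022 m), for 0.2 s.
At the end, for the whole second after the job is handed in: The arch panel stands arch up on the slot floor (within 3 mm), upright within 0.06 rad, square to the fence within 0.07 rad, its bottom centre within 4 mm of the slot point across the slot and 15 mm along it; jaw joint above 0.0245 (gap under 11.5 mm); panel at rest (y of arch_panel in the frame of jig between -0.015 and 0.015 m and z of arch_panel in the frame of jig below 0.015 m and x of arch_panel in the frame of jig between 0.009 and 0.017 m and angle between arch_panel's own z axis and vertical below 0.06 rad and angle between the x axis of arch_panel and the x axis of jig, either way round below 0.07 rad and value of joint jaw above 0.0245 m and linear speed of arch_panel below 0.02 m/s and angular speed of arch_panel below 0.1 rad/s); the robot touches nothing.
It fails at once if the arch-topped panel is dropped (moves faster than 0.6 m/s without being held) (linear speed of arch_panel above 0.6 m/s and contact force between arch_panel and the fingers below 0.05 N).
It fails at once if the square-topped panel is moved by more than 20 mm (distance of square_panel from where it was at the start of the episode above 0.02 m).
It fails at once if the glue bottle is moved by more than 30 mm or tipped (distance of glue_bottle from where it was at the start of the episode above 0.03 m or angle between glue_bottle's own z axis and vertical above 0.5 rad).
It fails at once if the tape roll is moved by more than 30 mm or tipped (distance of tape_roll from where it was at the start of the episode above 0.03 m or angle between tape_roll's own z axis and vertical above 0.5 rad).
It fails at once if the paint jar is moved by more than 30 mm or tipped (distance of paint_jar from where it was at the start of the episode above 0.03 m or angle between paint_jar's own z axis and vertical above 0.5 rad).
It also fails if it takes over 48 s, if anything falls off the work surface, if the arm or the gripper's body presses on something with over 40 N, if the wrist force passes 120 N, or if a joint passes its speed limit or range.

## Working session

There is one attempt and no reset: what is moved stays moved. The work goes in short steps, Python scripts to look and compute and a tool call to move; the robot and the scene stay as the last step left them, time stands still between calls to the robot, and variables do not carry over. Pictures are saved under pics/ and viewed, at most 10 in all, crops included, and the job is handed in when it is done.

Besides the shell and the picture viewer there is one more tool, called after "Call:" as name(argument=value, ...) on one line, values as JSON. send_rows: Moves the arm, as the interface text tells. Its arguments: {"type":"object","properties":{"series":{"type":"array"}},"required":["series"]}

```bash
mkdir -p pics; ls
python3 - <<'E'
from cell import sensors,get_image
import cv2,numpy as np
for n in("top","side"):
    d=get_image(n); cv2.imwrite(f"pics/{n}0.png",d["img"][:,:,::-1]); np.savez(f"{n}0.npz",**d)
    print(n,d["vfov"],d["cx"],d["cy"],np.round(d["world_to_cam"],3).tolist())
s=sensors.read_state(); print(s["clock"],s["eef_pos"],s["tool_rot"],s["width"],s["force"])
E
```

```text
pics
top 51.901775016612 310.4580780155731 237.21721045136903 [[0.029, -0.999, 0.028, 123.257], [-0.995, -0.032, -0.096, 578.328], [0.097, -0.025, -0.995, 1149.584], [0.0, 0.0, 0.0, 1.0]]
side 57.58260488716002 323.3157052872187 236.51539862438963 [[-0.797, -0.604, -0.018, 539.972], [-0.35, 0.485, -0.801, 180.733], [0.492, -0.633, -0.598, 833.051], [0.0, 0.0, 0.0, 1.0]]
0.1 [ 232.33826839 -606.46230713  247.44988848] [-3.13979512e+00  3.74454582e-05  3.65837456e-01] 85.13613405117682 [0.41105022 0.1906989  0.3763286 ]
```

View pics/top0.png

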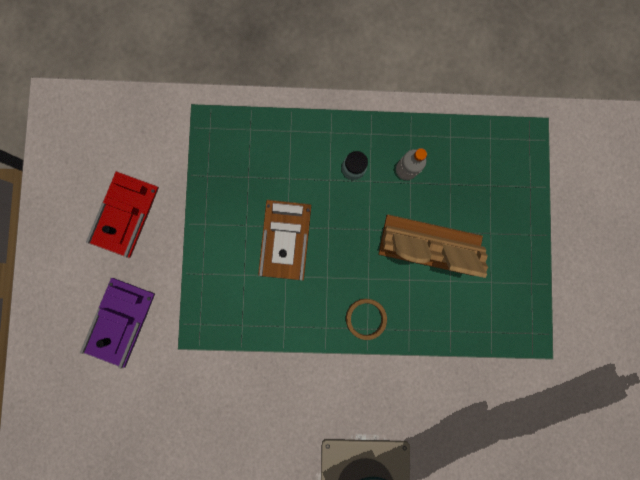

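View pics/side0.png

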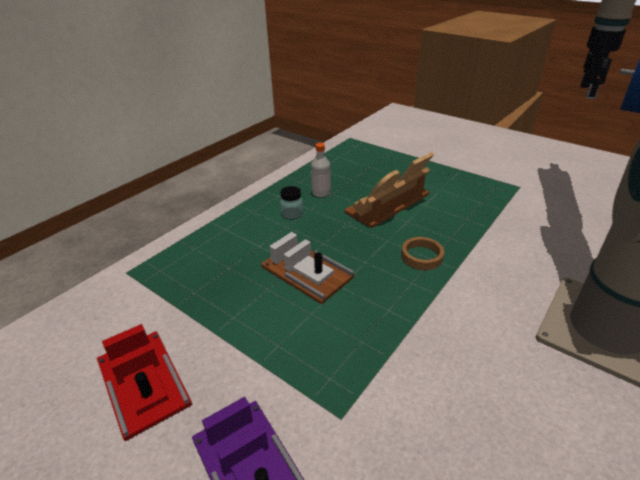

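The top view shows the rack at about (435,245), with the panel in the left bay (410,248) looking arched and the one in the right bay (465,260) square. The jig is at (286,240) with its knob at (283,253), and the fence is on the far side (+x). I'll zoom in and measure with the depth image.

```bash
cat > h.py <<'E'
import numpy as np,cv2
def load(n): return dict(np.load(n+".npz"))
def K(d):
    f=240/np.tan(np.radians(float(d["vfov"]))/2); return f
def pts(d):
    f=K(d);v,u=np.mgrid[:480,:640];z=d["depth"]
    P=np.stack([(u-d["cx"])/f*z,(v-d["cy"])/f*z,z],-1)
    T=np.linalg.inv(d["world_to_cam"]); return P@T[:3,:3].T+T[:3,3]
def plane(d,uv,h):
    f=K(d);T=np.linalg.inv(d["world_to_cam"]);r=T[:3,:3]@np.array([(uv[0]-d["cx"])/f,(uv[1]-d["cy"])/f,1]);o=T[:3,3]
    return o+r*(h-o[2])/r[2]
E
python3 - <<'E'
from h import *
t=load("top0");s=load("side0")
a=cv2.resize(t["img"][190:290,250:350],None,fx=4,fy=4,interpolation=2)
b=cv2.resize(t["img"][200:290,370:500],None,fx=4,fy=4,interpolation=2)
c=cv2.resize(s["img"][140:310,250:450],None,fx=4,fy=4,interpolation=2)[:600]
im=np.zeros((400,800,3),np.uint8);im[:,:0]=0
im=np.zeros((400,800,3),np.uint8)
a=cv2.resize(a,(290,290));im[:290,:290]=a;b=b[:400,:];b=cv2.resize(b,(510,353));im[:353,290:]=b
cv2.imwrite("pics/crop.png",im[:,:,::-1]);cv2.imwrite("pics/crops.png",c[:,:,::-1])
P=pts(t)
for name,(v0,v1,u0,u1) in dict(jig=(196,284,256,316),rack=(210,282,374,494)).items():
    Q=P[v0:v1:4,u0:u1:4,2]; print(name);print(np.round(Q).astype(int))
E
```

```text
jig
[[   3   -1    4   -5    1    2    1    5    1    1   -5    1    1   -1
     2]
 [   1   -1    0   13   -3    0    2   -1    3    2    0    1    0    2
     1]
 [   4    2   -2   14   15   56   56   13    6   11   11    7   13   10
     1]
 [   1    0    1   18    8   58   53   56   58 1196   59   56   10   11
     1]
 [   0    0    4   11   16   40   45   53   55   62   54   60   12   16
    -1]
 [  -4    3    0   13   10   13   11   10   11   10   14   17   10   15
     2]
 [   6   -1   12   13   12   10   11   13    5   12   10   14    9   15
     3]
 [   3    2   11   11   55   56   59   56   57   55   12    9   12   11
     1]
 [   0    3   10   14   55   59   56   54   56   59   56   60   12   11
     1]
 [   1    3   18   16   14   24   26   26   28   30   37   15   11   10
    -1]
 [  -1   -5   20   13   16   22   25   22   22   19   14   15   20    0
     2]
 [   3    4   24   14   14   21   23   25   21   24   12   13   21    1
     3]
 [   2   -1   20    7   16   23   24   24   23   21   10   17   22    2
    -5]
 [   3   -1   23   11   14   21   22   23   21   20   11
[... 2796 characters left out ...]
 13   10  107  125  122  118  110  106  100   99   93   62
     3    3]
 [   3    1    3    0    1    0    3    5    0   -4    0    2   -2    3
     1   12   12   16   12  139  143  137  130  127  125  116  117  109
    78    1]
 [   4    1   -2    6    1   -2   -3    1    1    3    3    0    0   -2
     5    1    2    2   -1   11  139  135  143  144  143  137  135  129
    78    2]
 [   0    2    1    1   -1    2    2    3    4    3    0    5    1    1
     0   -1    1    3    3    2    1    5    4    3  141  135  141  141
   144   -2]
 [   2    4    2 1196    3   -4   -4    2    5    1    2    1   -1    0
     0    4   -2    0    3    2    0   -1    0    1   -2    3    2    1
     4    5]]
```

View pics/crop.png

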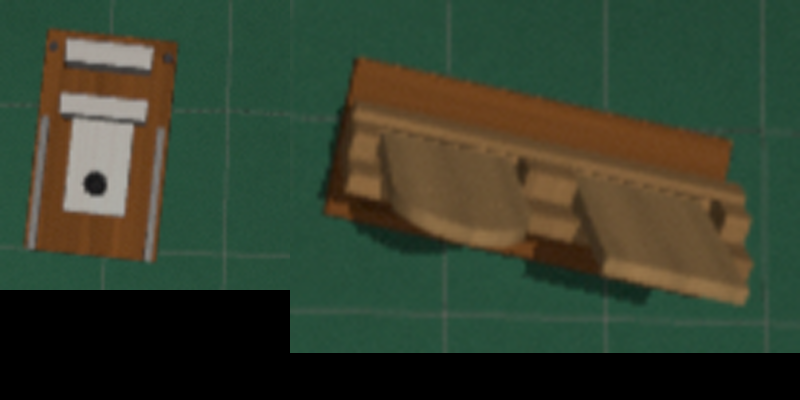

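View pics/crops.png

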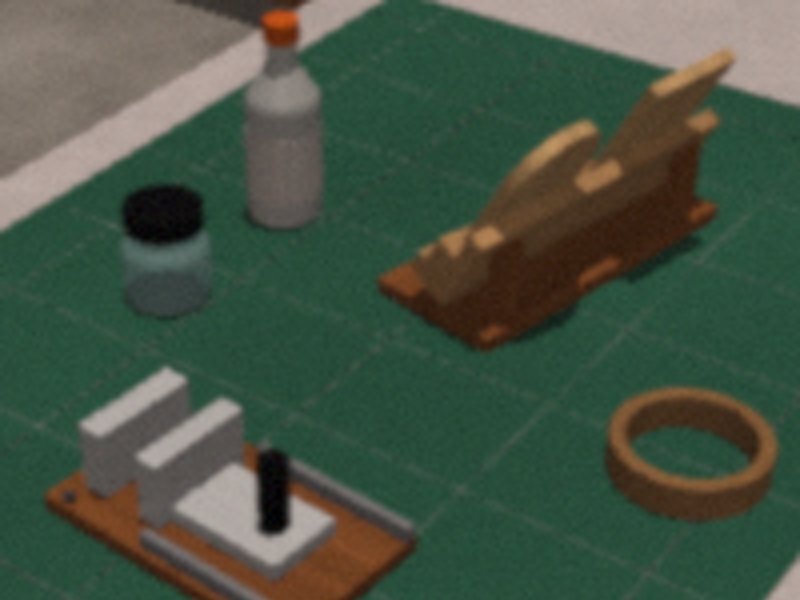

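The crops confirm it. The left bay (crop about (455,190)) holds the arch panel, and the right bay holds the square one. The jig's fence, jaw and knob at (95,183) in the crop are all clearly visible. Next I'll fit the geometry.

Run:
```python
from h import *
t=load("top0");P=pts(t);img=t["img"].astype(int);hsv=cv2.cvtColor(t["img"],cv2.COLOR_RGB2HSV)
def rect(mask,h,name):
    n,l,st,c=cv2.connectedComponentsWithStats(mask.astype(np.uint8))
    for i in range(1,n):
        if st[i,4]<25: continue
        vv,uu=np.nonzero(l==i); X=np.array([plane(t,(u,v),h)[:2] for u,v in zip(uu,vv)],np.float32)
        r=cv2.minAreaRect(X); print(name,st[i,:5],"rect c",np.round(r[0],1),"size",np.round(r[1],1),"ang",round(r[2],1),"mean",X.mean(0).round(1))
J=np.zeros((480,640),bool);J[194:286,252:318]=1
sil=J&(hsv[...,1]<60)&(hsv[...,2]>80)
rect(sil&(P[...,2]>42)&(P[...,2]<75),57,"top57")
rect(J&((hsv[...,0]<30)|(hsv[...,1]<70))&(np.abs(P[...,2]-8)<50)&~((hsv[...,0]>60)&(hsv[...,0]<95)&(hsv[...,1]>90)),12,"base")
rect(J&(hsv[...,2]<45)&(P[...,2]>60),70.5,"knob")
B=dict(arch=(215,275,384,436),sq=(225,285,436,494))
for k,(v0,v1,u0,u1) in B.items():
    Q=P[v0:v1,u0:u1].reshape(-1,3);Q=Q[(Q[:,2]>88)&(Q[:,2]<160)]
    for _ in range(4):
        c=Q.mean(0);n=np.linalg.svd(Q-c)[2][2];n*=np.sign(n[0]);d=(Q-c)@n
        Q2=Q;Q=Q[np.abs(d-np.median(d))<4]
    yaw=np.arctan2(n[1],n[0]);ax=np.array([-np.sin(yaw),np.cos(yaw),0]);up=np.cross(n,ax)
    R=P[v0:v1,u0:u1].reshape(-1,3);R=R[(np.abs((R-c)@n)<5)&(R[:,2]>60)&(R[:,2]<160)]
    w=(R-c)@ax;h=(R-c)@up
    print(k,len(Q),"n",n.round(3),"tilt",np.degrees(np.arcsin(n[2])).round(1),"yaw",np.degrees(yaw).round(2),"c",c.round(1))
    for a in range(-40,60,8):
        m=(h>=a)&(h<a+8)
        if m.sum()>3: print("  h",a,"w",np.percentile(w[m],[2,98]).round(1),m.sum())
    print("  hmax",np.percentile(h,99.5).round(1))
```

```text
top57 [272 204  31  11 229] rect c [637.2 197.8] size [69.3 18.7] ang 85.0 mean [637.1 197.4]
top57 [271 222  30  11 220] rect c [593.3 200.6] size [68.6 17.4] ang 86.1 mean [593.6 200.4]
base [ 258  197   53   84 3337] rect c [573.6 202.5] size [111.9 197. ] ang 85.9 mean [566.5 203.1]
knob [280 250   6   7  34] rect c [531.8 204.7] size [13.7 11.4] ang 2.0 mean [531.8 204.7]
arch 401 n [ 0.851 -0.152  0.503] tilt 30.2 yaw -10.15 c [539.6 -84.  116.7]
  h -40 w [-41.2  35.9] 47
  h -32 w [-38.7  37.6] 48
  h -24 w [-39.3  38.3] 43
  h -16 w [-39.6  37.4] 50
  h -8 w [-37.2  37.2] 51
  h 0 w [-38.4  35.6] 53
  h 8 w [-35.3  34.3] 57
  h 16 w [-26.8  27.6] 48
  h 24 w [-22.7  18.6] 62
  hmax 31.3
sq 476 n [ 0.85  -0.158  0.502] tilt 30.1 yaw -10.52 c [ 515.5 -199.3  120.6]
  h -40 w [-38.1  37.1] 44
  h -32 w [-38.   38.4] 47
  h -24 w [-39.8  38. ] 44
  h -16 w [-38.1  38.8] 53
  h -8 w [-37.9  38.7] 54
  h 0 w [-40.1  38.6] 47
  h 8 w [-37.6  38.3] 61
  h 16 w [-38.6  38.8] 69
  h 24 w [-39.6  36.7] 88
  hmax 28.6
```

The jig origin comes out at about (611, 199.5) with a yaw of −3.9°. The fence, jaw, knob and base agree on this if the jaw is about 8 mm in. The arch panel leans about 29–30° with a yaw of about −11°. My TCP grasp target is about (536, −84, 113). First I'll swing across and turn.

Call:
send_rows(series=[[60,[0.35,0.74,0],[0,0,0.967]],[60,[0.35,0.74,0],[0,0,0.967]],[60,[0.35,0.74,0],[0,0,0.967]],[60,[0.35,0.74,0],[0,0,0.967]],[60,[0.35,0.74,0],[0,0,0.967]],[60,[0.35,0.74,0],[0,0,0.967]],[60,[0.35,0.74,0],[0,0,0.967]],[60,[0.35,0.74,0],[0,0,0.967]]])

```text
clock: 1.1
eef_pos: [400.9, -250.3, 248.2]
tool_rot: [-3.141, -0.0, 1.043]
force: [0.6, 0.3, 0.1]
width: 60.1
gripper_force: 0.0
```

Call:
send_rows(series=[[60,[0.35,0.74,0],[0,0,0.967]],[60,[0.35,0.74,0],[0,0,0.967]],[60,[0.35,0.74,0],[0,0,0.967]],[60,[0.35,0.74,0],[0,0,0.967]],[60,[0,0,0],[-0.185,-0.949,0]],[60,[0,0,0],[-0.185,-0.949,0]],[60,[0,0,0],[-0.185,-0.949,0]],[60,[0,0,0],[-0.185,-0.949,0]]])

```text
clock: 2.1
eef_pos: [484.2, -74.2, 248.3]
tool_rot: [2.802, -0.0, 1.378]
force: [0.5, -2.2, -0.2]
width: 60.1
gripper_force: 0.0
```

Call:
send_rows(series=[[60,[0,0,0],[-0.185,-0.949,0]],[60,[0,0,0],[-0.185,-0.949,0]],[60,[0,0,0],[0,0,0]],[60,[0,0,0],[0,0,0]]])

```text
clock: 2.6
eef_pos: [482.5, -82.8, 246.5]
tool_rot: [2.728, 0.023, 1.365]
force: [-0.4, -0.6, 0.4]
width: 60.1
gripper_force: 0.0
```

```bash
cat > tool.py <<'E'
from cell import sensors
from scipy.spatial.transform import Rotation as R
import numpy as np
s=sensors.read_state();M=R.from_euler("xyz",s["tool_rot"]).as_matrix()
print(round(s["clock"],2),"tcp",np.round(s["eef_pos"],1),"z",M[:,2].round(3),"y",M[:,1].round(3),"w",round(s["width"],1),"F",np.round(s["force"],1),"grip",s["gripper_force"],"q",np.round(s["qpos"],2))
yw=np.degrees(np.arctan2(M[1,1],M[0,1]));print("y-yaw",yw.round(2),"tilt z",np.degrees(np.arccos(-M[2,2])).round(2),"zyaw",np.degrees(np.arctan2(M[1,2],M[0,2])).round(1))
E
python3 tool.py
```

```text
2.6 tcp [482.5 -82.8 246.5] z [ 0.389 -0.103 -0.915] y [ 0.898 -0.178  0.402] w 60.1 F [-0.4 -0.6  0.4] grip 0.0 q [ 0.34  0.29 -0.36  2.3   0.87  0.25 -1.  ]
y-yaw -11.21 tilt z 23.73 zyaw -14.8
```

Call:
send_rows(series=[[60,[0.2,0,-0.65],[0,0,0]],[60,[0.2,0.06,-0.65],[0,0,0]],[60,[0,0,0],[-0.12,-0.62,0]],[60,[0,0,0],[-0.12,-0.62,0]],[60,[0,0,0],[0,0,0]]])

```text
clock: 3.22
eef_pos: [493.9, -87.3, 201.5]
tool_rot: [2.644, 0.041, 1.356]
force: [-0.8, -0.2, 0.4]
width: 60.1
gripper_force: 0.0
```

```bash
python3 tool.py
```

```text
3.23 tcp [493.9 -87.3 201.5] z [ 0.459 -0.137 -0.878] y [ 0.863 -0.169  0.477] w 60.1 F [-0.8 -0.2  0.4] grip 0.0 q [ 0.37  0.42 -0.44  2.4   1.95  0.33 -2.1 ]
y-yaw -11.06 tilt z 28.59 zyaw -16.6
```

Call:
send_rows(series=[[60,[0.13,0.06,-0.3],[0,0,0]],[60,[0.13,0.06,-0.3],[0,0,0]],[60,[0,0,0],[0,0,0]]])

```text
clock: 3.6
eef_pos: [510.2, -80.3, 165.1]
tool_rot: [2.645, 0.041, 1.354]
force: [-0.2, -0.1, -0.6]
width: 60.0
gripper_force: 0.0
```

```bash
python3 tool.py
```

```text
3.6 tcp [510.2 -80.3 165.1] z [ 0.458 -0.137 -0.878] y [ 0.863 -0.17   0.476] w 60.0 F [-0.2 -0.1 -0.6] grip 0.0 q [ 0.39  0.53 -0.52  2.39  2.07  0.45 -2.23]
y-yaw -11.16 tilt z 28.54 zyaw -16.7
```

Call:
send_rows(series=[[60,[0,0,0],[0.466,-0.09,0.257]],[60,[0.143,-0.022,-0.292],[0,0,0]],[60,[0.143,-0.022,-0.292],[0,0,0]],[60,[0.143,-0.022,-0.292],[0,0,0]],[60,[0,0,0],[0,0,0]],[60,[0,0,0],[0,0,0]]])

```text
clock: 4.35
eef_pos: [535.7, -84.4, 114.3]
tool_rot: [2.642, -0.0, 1.377]
force: [0.4, -0.1, 0.2]
width: 59.8
gripper_force: 0.0
```

```bash
python3 tool.py
python3 - <<'E'
from cell import get_image
import cv2,numpy as np
a=get_image("side")["img"][90:240,300:500];b=get_image("top")["img"][180:330,350:550]
im=np.hstack([cv2.resize(x,(400,300),interpolation=2) for x in(a,b)]);cv2.imwrite("pics/g1.png",im[:,:,::-1])
E
```

```text
4.35 tcp [535.7 -84.4 114.3] z [ 0.47  -0.092 -0.878] y [ 0.861 -0.169  0.479] w 59.8 F [ 0.4 -0.1  0.2] grip 0.0 q [ 0.47  0.7  -0.59  2.36  2.26  0.55 -2.32]
y-yaw -11.13 tilt z 28.61 zyaw -11.1
```

View pics/g1.png

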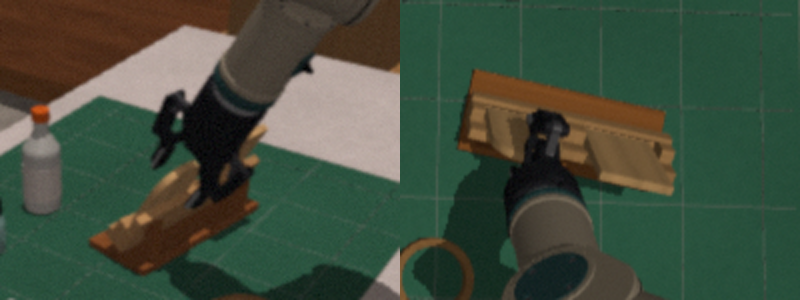

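Run:
```python
from h import *
for n in("top","side"):
    d=load(n+"0")
    for X in [(535.7,-84.4,114.3),(539.6,-84,116.7)]:
        c=d["world_to_cam"]@np.array([*X,1]);print(n,c[:2]/c[2]*K(d)+[d["cx"],d["cy"]])
d=load("top0");P=pts(d)
for v in(240,245,250,255): print(v,[tuple(P[v,u].round().astype(int)) for u in range(384,440,8)])
```

```text
top [412.88514971 253.98153519]
top [412.97615027 252.14352652]
side [388.67910683 180.34160059]
side [387.29601898 179.1052684 ]
240 [(np.int64(571), np.int64(-31), np.int64(51)), (np.int64(571), np.int64(-49), np.int64(53)), (np.int64(570), np.int64(-65), np.int64(68)), (np.int64(571), np.int64(-85), np.int64(62)), (np.int64(573), np.int64(-106), np.int64(52)), (np.int64(575), np.int64(-128), np.int64(39)), (np.int64(575), np.int64(-145), np.int64(49))]
245 [(np.int64(558), np.int64(-29), np.int64(65)), (np.int64(557), np.int64(-44), np.int64(80)), (np.int64(557), np.int64(-60), np.int64(93)), (np.int64(558), np.int64(-79), np.int64(87)), (np.int64(559), np.int64(-99), np.int64(81)), (np.int64(560), np.int64(-120), np.int64(71)), (np.int64(561), np.int64(-141), np.int64(64))]
250 [(np.int64(550), np.int64(-38), np.int64(13)), (np.int64(546), np.int64(-45), np.int64(76)), (np.int64(543), np.int64(-55), np.int64(118)), (np.int64(544), np.int64(-74), np.int64(113)), (np.int64(546), np.int64(-94), np.int64(102)), (np.int64(547), np.int64(-114), np.int64(96)), (np.int64(550), np.int64(-141), np.int64(61))]
255 [(np.int64(538), np.int64(-38), np.int64(12)), (np.int64(539), np.int64(-57), np.int64(15)), (np.int64(532), np.int64(-54), np.int64(125)), (np.int64(531), np.int64(-68), np.int64(139)), (np.int64(533), np.int64(-88), np.int64(127)), (np.int64(534), np.int64(-107), np.int64(123)), (np.int64(537), np.int64(-137), np.int64(79))]
```

The perspective explains the apparent sideways offset in the top view, and in the side view the fingers straddle the panel around the projected TCP at crop (177,181). I'll close the gripper.

Call:
send_rows(series=[[0,[0,0,0],[0,0,0]],[0,[0,0,0],[0,0,0]],[0,[0,0,0],[0,0,0]],[0,[0,0,0],[0,0,0]],[0,[0,0,0],[0,0,0]],[0,[0,0,0],[0,0,0]]])

```text
clock: 5.2
eef_pos: [535.7, -84.0, 113.7]
tool_rot: [2.642, -0.001, 1.377]
force: [-4.0, 0.8, 5.8]
width: 9.3
gripper_force: 58.7
```

```bash
python3 tool.py
```

```text
5.2 tcp [535.7 -84.  113.7] z [ 0.47  -0.091 -0.878] y [ 0.861 -0.17   0.479] w 9.3 F [-4.   0.8  5.8] grip 58.698856830596924 q [ 0.47  0.7  -0.59  2.36  2.26  0.55 -2.33]
y-yaw -11.15 tilt z 28.62 zyaw -11.0
```

Call:
send_rows(series=[[0,[-0.094,0.018,0.176],[0,0,0]],[0,[-0.094,0.018,0.176],[0,0,0]],[0,[-0.05,0.01,0.3],[0,0,0]],[0,[0.1,0,0.4],[0,0,0]],[0,[0.2,0,0.4],[0,0,0]],[0,[0.2,0,0.4],[0,0,0]],[0,[0.2,0,0.4],[0,0,0]],[0,[0,0,0],[0,0,0]]])

```text
clock: 6.2
eef_pos: [558.9, -83.0, 238.9]
tool_rot: [2.637, 0.002, 1.373]
force: [-0.1, -0.4, -1.6]
width: 9.2
gripper_force: 58.6
```

```bash
python3 tool.py
```

```text
6.2 tcp [558.9 -83.  238.9] z [ 0.474 -0.097 -0.875] y [ 0.858 -0.171  0.484] w 9.2 F [-0.1 -0.4 -1.6] grip 58.59263856850362 q [ 0.38  0.4  -0.43  2.21  1.36  0.25 -1.46]
y-yaw -11.28 tilt z 28.92 zyaw -11.6
```

Call:
send_rows(series=[[0,[0,0,0],[0.193,0.943,0]],[0,[0,0.2,0],[0.193,0.943,0]],[0,[0.1,0.5,0],[0.193,0.943,0]],[0,[0.2,0.7,0],[0.193,0.943,0]],[0,[0.2,0.8,0],[0.193,0.943,0]],[0,[0.2,0.8,0],[0.193,0.943,0]],[0,[0.2,0.8,0],[0,0,0.73]],[0,[0.1,0.7,0],[0,0,0.73]]])

```text
clock: 7.2
eef_pos: [620.0, 183.6, 235.5]
tool_rot: [3.106, 0.014, 1.5]
force: [-0.2, -0.8, -1.2]
width: 9.3
gripper_force: 58.6
```

Call:
send_rows(series=[[0,[0,0.2,0],[0,0,0]],[0,[0,0,0],[0,0,0]]])

```text
clock: 7.45
eef_pos: [618.9, 194.9, 236.1]
tool_rot: [3.108, 0.013, 1.501]
force: [-0.2, 0.3, -0.5]
width: 9.5
gripper_force: 58.7
```

```bash
python3 tool.py
```

```text
7.45 tcp [618.9 194.9 236.1] z [ 0.033 -0.015 -0.999] y [ 0.997 -0.07   0.034] w 9.5 F [-0.2  0.3 -0.5] grip 58.6536641163093 q [ 0.07  0.73 -0.77  1.55  0.59  1.08 -0.92]
y-yaw -4.0 tilt z 2.07 zyaw -25.4
```

Call:
send_rows(series=[[0,[0,0.06,-0.5],[0.17,0.38,0]],[0,[0,0,0],[0,0,0]],[0,[0,0,0],[0,0,0]]])

```text
clock: 7.82
eef_pos: [619.7, 197.5, 207.6]
tool_rot: [3.141, -0.001, 1.499]
force: [-0.4, 0.7, -0.7]
width: 9.5
gripper_force: 58.6
```

```bash
python3 tool.py
python3 - <<'E'
from cell import get_image
import cv2,numpy as np
from h import *
for n in("side","top"):
    d=get_image(n);np.savez(n+"1.npz",**d);P=pts(d)
    m=(np.abs(P[...,0]-619)<25)&(np.abs(P[...,1]-198)<60)&(P[...,2]>85)&(P[...,2]<185)
    hs=cv2.cvtColor(d["img"],cv2.COLOR_RGB2HSV);m&=(hs[...,1]>70)&(hs[...,2]>60)
    Q=P[m];print(n,len(Q),Q.min(0).round(1),Q.max(0).round(1))
    if len(Q)>60:
        for _ in range(4):
            c=Q.mean(0);nn=np.linalg.svd(Q-c)[2][2];nn*=np.sign(nn[0]);e=(Q-c)@nn;Q=Q[np.abs(e)<3.5]
        print("c",c.round(1),"n",nn.round(3),"yaw",np.degrees(np.arctan2(nn[1],nn[0])).round(1))
        ax=np.array([-nn[1],nn[0],0]);w=(Q-c)@ax
        for z in range(80,180,8):
            k=(Q[:,2]>z)&(Q[:,2]<=z+8)
            if k.sum()>3:print(z,np.percentile(w[k],[2,98]).round(1),k.sum())
        print("zlow",np.sort(Q[:,2])[:10].round(1))
a=load("side1")["img"][140:320,220:400];cv2.imwrite("pics/s1.png",cv2.resize(a,(600,600),interpolation=2)[:,:,::-1])
E
```

```text
7.83 tcp [619.7 197.5 207.6] z [ 0.     0.001 -1.   ] y [ 0.997 -0.072  0.   ] w 9.5 F [-0.4  0.7 -0.7] grip 58.61579616166637 q [ 0.07  0.78 -0.76  1.54  0.59  1.06 -0.91]
y-yaw -4.14 tilt z 0.08 zyaw 75.9
side 808 [611.4 158.7 118.8] [630.1 240.  185. ]
c [616.5 201.1 153. ] n [ 0.997 -0.073 -0.   ] yaw -4.2
112 [-39.4  29.4] 8
120 [-38.   37.8] 85
128 [-39.5  37. ] 87
136 [-39.9  37.2] 91
144 [-40.2  37.2] 91
152 [-39.3  37.4] 93
160 [-42.1  37.6] 96
168 [-39.4  36.7] 96
176 [-39.9  37.6] 102
zlow [118.8 118.9 119.2 119.6 119.7 119.8 119.9 120.  120.  120.1]
top 15 [617.  229.  121.3] [617.9 237.  179. ]
```

View pics/s1.png

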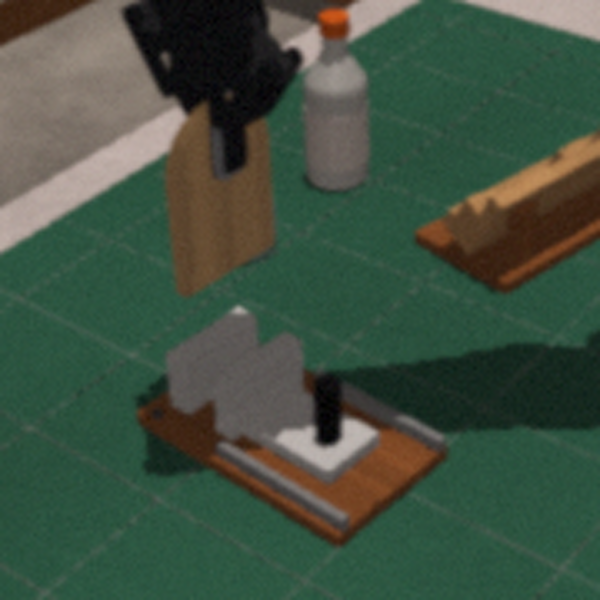

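The panel hangs upright and square, with its bottom edge at z≈119 and its width well centred. To avoid cross-camera bias, I'll measure the fence and jaw faces from this same side camera.

Run:
```python
from h import *
yaw=np.radians(-4.0);ex=np.array([np.cos(yaw),np.sin(yaw)]);ey=np.array([-ex[1],ex[0]])
for n in("side0","side1","top0"):
    d=load(n);P=pts(d);q=P[...,:2]-np.array([611.4,199.5]);X=q@ex;Y=q@ey;Z=P[...,2]
    hs=cv2.cvtColor(d["img"],cv2.COLOR_RGB2HSV)
    m=(np.abs(Y)<34)&(Z>28)&(Z<75)&(np.abs(X)<45)
    print(n,"hist X z28-50",np.histogram(X[m&(Z<50)],bins=np.arange(-44,46,4)))
    print("  tops z54-60",np.histogram(X[m&(Z>53)&(Z<62)],bins=np.arange(-44,46,4))[0])
    for lo,hi in((-32,-18),(8,24)):
        k=m&(Z<48)&(X>lo)&(X<hi); print("  face",lo,np.median(X[k]).round(2),k.sum())
    k=(np.abs(Y)<34)&(Z>28)&(Z<62)&(np.abs(X)<40)&(X>0);print("  fence Y",np.percentile(Y[k],[1,99]).round(1)); k=(np.abs(Z-12)<5)&(np.abs(X-5)<8)&(np.abs(Y)<60);print("  floor z",np.median(Z[k]),"Y",np.percentile(Y[k],[1,99]).round(1))
    b=(hs[...,2]<45)&(Z>30)&(np.abs(X+80)<25)&(np.abs(Y)<25);print("  knob",np.median(X[b]).round(1),np.median(Y[b]).round(1),b.sum())
d=load("side1");P=pts(d);q=P[...,:2]-np.array([611.4,199.5]);m=(np.abs(P[...,0]-616.5)<6)&(np.abs(P[...,1]-199)<60)&(P[...,2]>122)&(P[...,2]<180);print("panel face X",np.median((q@ex)[m]),"Y",np.percentile((q@ey)[m],[1,99]))
```

```text
side0 hist X z28-50 (array([  1,   0,   0,   0,  72,  93,   0,   0,   0,   0,   0,   0,   0,
         0,   2, 151,   5,   0,   0,   0,   0,   0]), array([-44, -40, -36, -32, -28, -24, -20, -16, -12,  -8,  -4,   0,   4,
         8,  12,  16,  20,  24,  28,  32,  36,  40,  44]))
  tops z54-60 [ 0  0  0  0 28 48 32 35 24  5  0  0  0  0  2 54 32 35 29 30  1  0]
  face -32 -23.84 149
  face 8 18.31 143
  fence Y [-31.8  33.6]
  floor z 13.283726381490737 Y [21.1 57.6]
  knob -83.2 7.2 130
side1 hist X z28-50 (array([  0,   0,   0,   0,  76,  91,   0,   0,   0,   0,   0,   0,   0,
         0,   3, 142,  12,   0,   0,   0,   0,   0]), array([-44, -40, -36, -32, -28, -24, -20, -16, -12,  -8,  -4,   0,   4,
         8,  12,  16,  20,  24,  28,  32,  36,  40,  44]))
  tops z54-60 [ 0  0  0  0 21 54 33 33 28  2  0  0  0  0  0 50 36 28 30 29  4  0]
  face -32 -23.86 153
  face 8 18.56 146
  fence Y [-32.1  33.5]
  floor z 13.26641329998239 Y [21.  57.8]
  knob -83.0 6.9 144
top0 hist X z28-50 (array([ 0,  0,  0,  1, 29,  0,  0,  0,  1,  0,  0,  0,  0,  0,  0, 41,  0,
        0,  0,  0,  0,  0]), array([-44, -40, -36, -32, -28, -24, -20, -16, -12,  -8,  -4,   0,   4,
         8,  12,  16,  20,  24,  28,  32,  36,  40,  44]))
  tops z54-60 [ 0  0  0  0 19 48 47 51 32  0  0  0  0  0  0 43 45 50 46 32  0  0]
  face -32 -25.28 28
  face 8 16.97 37
  fence Y [-33.   33.2]
  floor z 11.44376918237856 Y [-54.   53.1]
  knob -79.7 -0.3 34
panel face X 4.92003789875567 Y [-40.071731    39.97985091]
```

The panel's far face has about 3.6 mm of clearance to the fence, and its width is centred at ±40. I'll lower it, quickly at first and then gently.

Call:
send_rows(series=[[0,[0,0,-0.4],[0,0,0]],[0,[0,0,-0.4],[0,0,0]],[0,[0,0,-0.4],[0,0,0]],[0,[0,0,-0.3],[0,0,0]],[0,[0,0,-0.1],[0,0,0]],[0,[0,0,0],[0,0,0]]])

```text
clock: 8.68
eef_pos: [619.5, 199.3, 111.4]
tool_rot: [-3.141, -0.003, 1.501]
force: [-0.3, 0.2, -0.9]
width: 9.6
gripper_force: 58.6
```

Call:
send_rows(series=[[0,[0,0,-0.05],[0,0,0]],[0,[0,0,0],[0,0,0]]])

```text
clock: 8.93
eef_pos: [619.5, 199.1, 108.5]
tool_rot: [-3.141, -0.003, 1.501]
force: [0.2, -0.2, -0.4]
width: 9.2
gripper_force: 58.6
```

```bash
python3 tool.py
python3 - <<'E'
from cell import get_image
from h import *
d=get_image("side");P=pts(d)
hs=cv2.cvtColor(d["img"],cv2.COLOR_RGB2HSV)
yaw=np.radians(-4.0);ex=np.array([np.cos(yaw),np.sin(yaw)]);ey=np.array([-ex[1],ex[0]])
q=P[...,:2]-np.array([611.4,199.5]);X=q@ex;Y=q@ey;Z=P[...,2]
m=(np.abs(X-5)<6)&(np.abs(Y)<45)&(hs[...,1]>70)&(hs[...,2]>60)
for a,b in((12,30),(30,60),(60,80),(80,130)):
    k=m&(Z>a)&(Z<b);print(a,b,k.sum(),np.median(X[k]).round(2),np.percentile(Y[k],[2,98]).round(1))
cv2.imwrite("pics/s2.png",cv2.resize(d["img"][160:310,230:380],(600,600),interpolation=2)[:,:,::-1])
E
```

```text
8.93 tcp [619.5 199.1 108.5] z [-0.     0.003 -1.   ] y [ 0.998 -0.07  -0.   ] w 9.2 F [ 0.2 -0.2 -0.4] grip 58.645372655237225 q [ 0.03  0.89 -0.69  1.62  0.68  0.89 -0.99]
y-yaw -4.02 tilt z 0.16 zyaw 92.4
12 30 37 5.62 [23.7 44. ]
30 60 189 4.76 [-36.7  41.6]
60 80 197 4.62 [-36.4  41.3]
80 130 330 4.99 [-36.8  41.2]
```

View pics/s2.png

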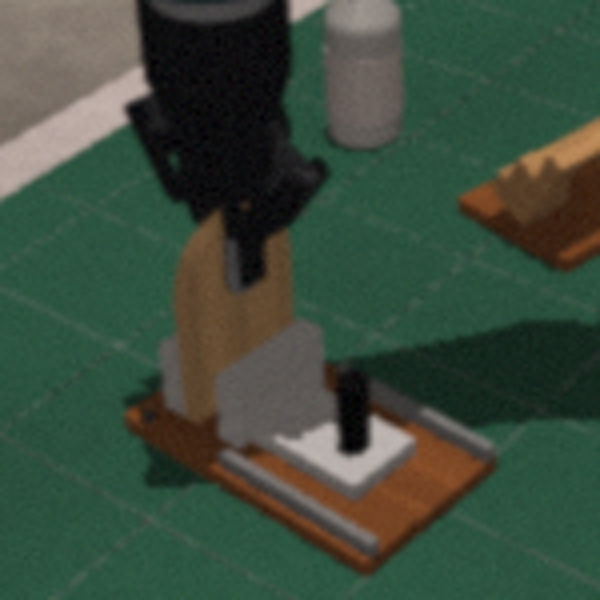

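The panel is between fence and jaw, with a few mm left to go. I'll keep lowering until it touches.

Call:
send_rows(series=[[0,[0,0,-0.04],[0,0,0]],[0,[0,0,-0.03],[0,0,0]],[0,[0,0,0],[0,0,0]]])

```text
clock: 9.35
eef_pos: [619.1, 199.0, 103.7]
tool_rot: [-3.14, -0.002, 1.501]
force: [-0.7, -0.2, -0.6]
width: 9.4
gripper_force: 58.6
```

Call:
send_rows(series=[[0,[0,0,-0.025],[0,0,0]],[0,[0,0,0],[0,0,0]]])

```text
clock: 9.6
eef_pos: [619.2, 199.0, 102.3]
tool_rot: [-3.14, -0.002, 1.501]
force: [0.1, -0.0, -1.9]
width: 9.1
gripper_force: 58.6
```

Call:
send_rows(series=[[0,[0,0,-0.02],[0,0,0]],[0,[0,0,0],[0,0,0]]])

```text
clock: 9.85
eef_pos: [619.5, 199.3, 101.7]
tool_rot: [-3.141, -0.003, 1.501]
force: [-0.5, -0.2, 3.1]
width: 9.5
gripper_force: 59.2
```

Call:
send_rows(series=[[0,[0,0,-0.01],[0,0,0]],[0,[0,0,0],[0,0,0]]])

```text
clock: 10.1
eef_pos: [619.5, 199.4, 101.6]
tool_rot: [-3.141, -0.003, 1.501]
force: [-1.9, 0.0, 6.5]
width: 9.1
gripper_force: 60.0
```

It's in contact at 6.5 N. I'll release and rise.

Call:
send_rows(series=[[14,[0,0,0],[0,0,0]],[20,[0,0,0],[0,0,0]],[45,[0,0,0],[0,0,0]],[45,[0,0,0],[0,0,0]],[45,[0,0,0.3],[0,0,0]],[45,[0,0,0.6],[0,0,0]],[45,[0,0,0.6],[0,0,0]],[45,[0,0,0],[0,0,0]]])

```text
clock: 11.1
eef_pos: [621.2, 200.7, 195.2]
tool_rot: [3.136, -0.006, 1.501]
force: [-0.2, 0.2, -0.5]
width: 44.7
gripper_force: 0.0
```

```bash
python3 tool.py
cat > meas.py <<'E'
from cell import get_image
from h import *
import sys
d=get_image("side");P=pts(d)
hs=cv2.cvtColor(d["img"],cv2.COLOR_RGB2HSV)
yaw=np.radians(-4.0);ex=np.array([np.cos(yaw),np.sin(yaw)]);ey=np.array([-ex[1],ex[0]])
q=P[...,:2]-np.array([611.4,199.5]);X=q@ex;Y=q@ey;Z=P[...,2]
m=(np.abs(X-9)<9)&(np.abs(Y)<45)&(hs[...,1]>70)&(hs[...,2]>60)
for a,b in((30,60),(60,80),(80,100),(100,120),(120,140)):
    k=m&(Z>a)&(Z<b);print(a,b,k.sum(),np.median(X[k]).round(2),np.percentile(Y[k],[2,98]).round(1))
k=m&(Z>20);print("top",np.sort(Z[k])[-5:].round(1))
A=np.c_[Y[k&(Z>62)],Z[k&(Z>62)],np.ones((k&(Z>62)).sum())];print("slopes yaw,tilt",np.linalg.lstsq(A,X[k&(Z>62)],rcond=None)[0].round(3))
k=(np.abs(Y)<34)&(Z>28)&(Z<48)&(X>-32)&(X<4)&(hs[...,1]<60);print("jaw back",np.median(X[k]).round(2),k.sum())
cv2.imwrite(sys.argv[1],cv2.resize(d["img"][160:310,230:380],(600,600),interpolation=2)[:,:,::-1])
E
python3 meas.py pics/s3.png
```

```text
11.1 tcp [621.2 200.7 195.2] z [ 0.006  0.006 -1.   ] y [ 0.998 -0.07   0.006] w 44.7 F [-0.2  0.2 -0.5] grip 0.0 q [ 0.07  0.79 -0.76  1.56  0.6   1.03 -0.93]
y-yaw -4.02 tilt z 0.48 zyaw 44.3
30 60 199 5.17 [-33.8  42.1]
60 80 215 5.04 [-36.6  41.7]
80 100 218 5.07 [-36.2  41.6]
100 120 221 5.36 [-32.   39.9]
120 140 139 6.15 [-22.3  30.1]
top [474.8 477.4 481.  482.  483.5]
slopes yaw,tilt [0.034 0.012 4.428]
jaw back -23.72 150
```

View pics/s3.png

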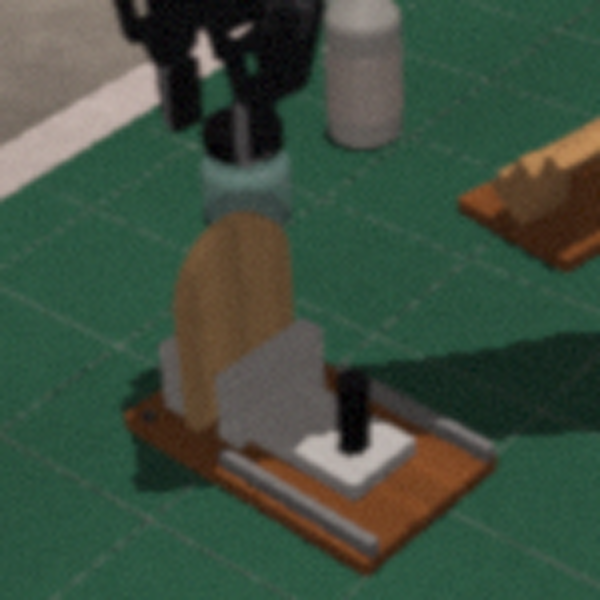

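The panel stands upright on its own in the slot with the jaw still open. Next is the knob at about (532, 205).

Call:
send_rows(series=[[45,[-0.74,0.04,0],[0,0,0]],[45,[-0.74,0.04,0],[0,0,0]],[45,[0,0,0],[0,0,0]],[45,[0,0,-0.6],[0,0,0]],[45,[0,0,-0.6],[0,0,0]],[45,[0,0,0],[0,0,0]],[45,[0,0,0],[0,0,0]]])

```text
clock: 12.02
eef_pos: [531.2, 204.4, 119.4]
tool_rot: [-3.141, -0.003, 1.501]
force: [0.5, -0.3, -0.2]
width: 44.8
gripper_force: 0.0
```

```bash
python3 tool.py;python3 - <<'E'
from cell import get_image
import cv2,numpy as np
a=get_image("side")["img"][160:310,230:380];b=get_image("top")["img"][180:330,220:370]
im=np.hstack([cv2.resize(x,(400,400),interpolation=2) for x in(a,b)]);cv2.imwrite("pics/k1.png",im[:,:,::-1])
E
```

```text
12.03 tcp [531.2 204.4 119.4] z [ 0.     0.003 -1.   ] y [ 0.998 -0.07  -0.   ] w 44.8 F [ 0.5 -0.3 -0.2] grip 0.0 q [ 0.01  0.78 -0.69  1.85  0.7   0.77 -1.13]
y-yaw -4.02 tilt z 0.2 zyaw 89.6
```

View pics/k1.png

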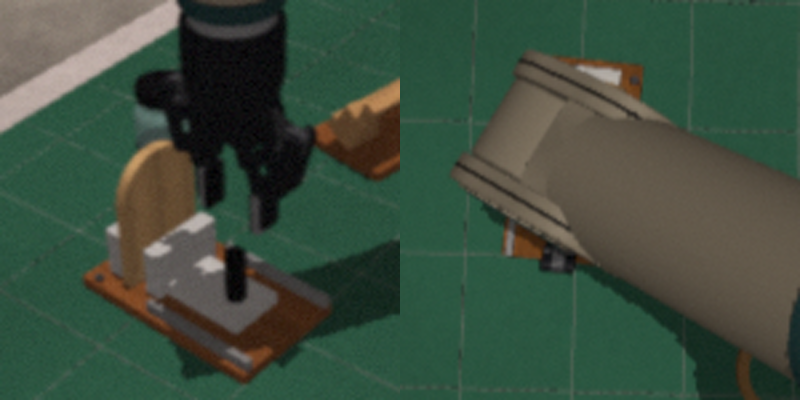

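The open fingers hang at crop (210,185) and (260,215), either side of the knob at (235,250). I'll descend and grip it.

Call:
send_rows(series=[[45,[0,0,-0.4],[0,0,0]],[45,[0,0,-0.4],[0,0,0]],[45,[0,0,-0.3],[0,0,0]],[45,[0,0,0],[0,0,0]]])

```text
clock: 12.62
eef_pos: [530.2, 203.7, 52.1]
tool_rot: [-3.14, -0.002, 1.501]
force: [0.7, 0.8, 0.1]
width: 45.2
gripper_force: 0.0
```

Call:
send_rows(series=[[14,[0,0,0],[0,0,0]],[14,[0,0,0],[0,0,0]],[14,[0,0,0],[0,0,0]],[14,[0,0,0],[0,0,0]]])

```text
clock: 13.12
eef_pos: [531.3, 204.3, 53.7]
tool_rot: [3.141, -0.004, 1.501]
force: [0.1, -0.8, 6.0]
width: 16.5
gripper_force: 58.4
```

```bash
python3 tool.py;python3 meas.py pics/x.png
```

```text
13.12 tcp [531.3 204.3  53.7] z [ 0.001  0.003 -1.   ] y [ 0.998 -0.07   0.001] w 16.5 F [ 0.1 -0.8  6. ] grip 58.4432315826416 q [-0.04  0.87 -0.6   1.88  0.79  0.65 -1.21]
y-yaw -4.01 tilt z 0.21 zyaw 70.6
30 60 180 5.19 [-25.2  42. ]
60 80 172 4.89 [-19.2  41.5]
80 100 166 5.09 [-14.2  41.8]
100 120 164 5.14 [-23.8  39.3]
120 140 140 5.93 [-22.5  29.3]
top [133.6 133.6 134.3 134.4 134.5]
slopes yaw,tilt [0.049 0.035 1.768]
jaw back -24.5 141
```

Call:
send_rows(series=[[14,[0.05,-0.0035,0],[0,0,0]],[14,[0.05,-0.0035,0],[0,0,0]],[14,[0.05,-0.0035,0],[0,0,0]],[14,[0.04,-0.003,0],[0,0,0]],[14,[0,0,0],[0,0,0]]])

```text
clock: 13.8
eef_pos: [542.4, 203.6, 53.8]
tool_rot: [3.141, -0.003, 1.501]
force: [-1.4, -0.1, 6.6]
width: 16.5
gripper_force: 58.9
```

Call:
send_rows(series=[[14,[0.02,-0.0014,0],[0,0,0]],[14,[0.02,-0.0014,0],[0,0,0]],[14,[0.02,-0.0014,0],[0,0,0]],[14,[0,0,0],[0,0,0]]])

```text
clock: 14.3
eef_pos: [545.6, 203.3, 53.8]
tool_rot: [-3.142, -0.003, 1.501]
force: [-1.3, -1.7, 8.2]
width: 16.7
gripper_force: 59.0
```

```bash
python3 tool.py;python3 meas.py pics/x.png
```

```text
14.3 tcp [545.6 203.3  53.8] z [ 0.     0.003 -1.   ] y [ 0.998 -0.07  -0.   ] w 16.7 F [-1.3 -1.7  8.2] grip 59.00982677936554 q [-0.03  0.88 -0.61  1.84  0.78  0.68 -1.18]
y-yaw -4.0 tilt z 0.19 zyaw 87.6
30 60 49 7.27 [11.  42.2]
60 80 157 5.67 [-28.9  41.6]
80 100 145 5.97 [-4.6 41.6]
100 120 129 6.2 [ 2.5 40.4]
120 140 111 7.43 [-13.1  30.3]
top [133.4 133.5 133.7 134.5 135. ]
slopes yaw,tilt [0.051 0.046 1.638]
jaw back -10.22 135
```

Call:
send_rows(series=[[14,[0.015,-0.001,0],[0,0,0]],[14,[0.015,-0.001,0],[0,0,0]],[14,[0.015,-0.001,0],[0,0,0]],[14,[0,0,0],[0,0,0]]])

```text
clock: 14.85
eef_pos: [548.2, 203.1, 53.8]
tool_rot: [-3.141, -0.003, 1.501]
force: [-1.9, -0.6, 7.1]
width: 16.6
gripper_force: 59.0
```

Call:
send_rows(series=[[14,[0.015,-0.001,0],[0,0,0]],[14,[0,0,0],[0,0,0]]])

```text
clock: 15.1
eef_pos: [548.3, 203.1, 53.7]
tool_rot: [-3.14, -0.003, 1.501]
force: [-4.5, 0.1, 9.2]
width: 16.4
gripper_force: 59.3
```

Call:
send_rows(series=[[14,[0.015,-0.001,0],[0,0,0]],[14,[0,0,0],[0,0,0]]])

```text
clock: 15.35
eef_pos: [548.3, 203.1, 53.7]
tool_rot: [-3.139, -0.002, 1.502]
force: [-6.6, -0.7, 11.6]
width: 16.6
gripper_force: 59.5
```

Call:
send_rows(series=[[14,[0.02,-0.0014,0],[0,0,0]],[14,[0.02,-0.0014,0],[0,0,0]],[14,[0,0,0],[0,0,0]]])

```text
clock: 15.72
eef_pos: [548.4, 203.1, 53.7]
tool_rot: [-3.135, -0.001, 1.503]
force: [-10.6, -1.1, 14.6]
width: 16.7
gripper_force: 60.3
```

```bash
python3 tool.py;python3 meas.py pics/s4.png
```

```text
15.72 tcp [548.4 203.1  53.7] z [-0.006  0.002 -1.   ] y [ 0.998 -0.068 -0.006] w 16.7 F [-10.6  -1.1  14.6] grip 60.25600612163544 q [-0.02  0.89 -0.62  1.83  0.78  0.69 -1.16]
y-yaw -3.91 tilt z 0.37 zyaw 165.8
30 60 49 10.3 [ 4.1 42.1]
60 80 157 8.55 [-28.6  42.2]
80 100 133 8.55 [-3.9 42.1]
100 120 131 8.89 [ 3.8 40.1]
120 140 105 10.26 [-14.2  29. ]
top [133.5 133.5 133.6 133.7 133.9]
slopes yaw,tilt [0.037 0.044 4.662]
jaw back -7.52 131
```

The panel face is at 8.55 mm, which is the fence face minus 10 mm, so it's clamped. I'll ease off, open and retreat.

Call:
send_rows(series=[[14,[-0.04,0.003,0.02],[0,0,0]],[14,[0,0,0],[0,0,0]],[25,[0,0,0],[0,0,0]],[45,[0,0,0],[0,0,0]],[45,[0,0,0],[0,0,0]],[45,[0,0,0],[0,0,0]]])

```text
clock: 16.52
eef_pos: [550.3, 202.4, 53.9]
tool_rot: [-3.141, -0.003, 1.5]
force: [-0.8, 0.7, -0.4]
width: 45.0
gripper_force: 0.0
```

Call:
send_rows(series=[[45,[0,0,0.2],[0,0,0]],[45,[0,0,0.5],[0,0,0]],[45,[0,0,0.8],[0,0,0]],[45,[0,0,0.8],[0,0,0]],[45,[-0.5,0,0.5],[0,0,0]],[45,[0,0,0],[0,0,0]],[45,[0,0,0],[0,0,0]]])

```text
clock: 17.4
eef_pos: [520.4, 202.0, 221.9]
tool_rot: [-3.141, -0.002, 1.5]
force: [0.2, -0.1, -0.7]
width: 45.0
gripper_force: 0.0
```

```bash
python3 tool.py;python3 meas.py pics/s5.png
```

```text
17.4 tcp [520.4 202.  221.9] z [-0.     0.002 -1.   ] y [ 0.998 -0.07  -0.   ] w 45.0 F [ 0.2 -0.1 -0.7] grip 0.0 q [ 0.09  0.64 -0.8   1.79  0.56  0.95 -1.02]
y-yaw -4.03 tilt z 0.12 zyaw 91.9
30 60 54 10.33 [-33.4  42.8]
60 80 209 8.48 [-37.4  42. ]
80 100 218 8.55 [-36.9  41.5]
100 120 217 8.69 [-32.   39.7]
120 140 139 9.64 [-21.9  29.3]
top [134.  134.1 134.3 134.4 134.8]
slopes yaw,tilt [0.029 0.029 6.25 ]
jaw back -7.56 149
```

View pics/s5.png

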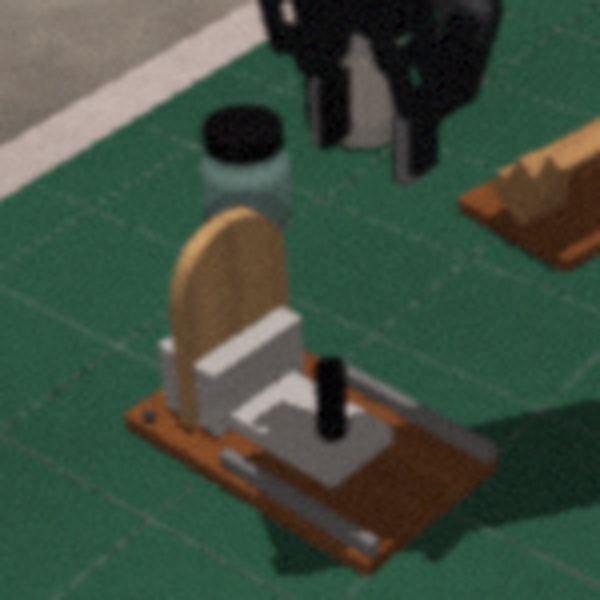

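The panel is upright, flat against the fence and clamped. The robot is clear of everything.

```bash
python3 -c "
from cell import ctrl
print(ctrl.finish_job())"
```

```text
the job is handed in; nothing more can be done
None
```

The arch panel is clamped upright against the fence, arch up and near mid-width, with the gripper clear; the job is handed in at about 17.5 s of the 48 s limit, but no verdict came back.

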